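# Set out the Easter centrepiece on its cake board

## Task

Set out the Easter centrepiece on the gold cake board, whose thumb tab marks the front: put the dark egg stand in the middle of the board and the pink egg upright in the recess on top of it; the dark-chocolate bunny goes left of the stand and the white hen right of it, both in line with the stand, each in the middle of the free space between the stand and that end of the board and looking to the front; the picket fence goes behind the stand, in the middle of the free space between it and the board's back edge and parallel to that edge. Left and right are as seen from the tab. The chocolate is fragile, so neither drop nor tip over any piece, and leave the milk-chocolate bunny standing where it is on the tray.

Things in the scene. Friction and masses are not known exactly. Their poses are not given: they have to be found in the camera images.
- board: Gold cake board on the bench, fixed: a plate 190 mm (x) by 260 mm (y), 5 mm thick, with a rounded thumb tab, 60 mm wide, sticking out 50 mm from the middle of its front (-x) long edge, the one nearer the robot. Origin: centre of the plate's underside (tab not counted). +x points to the back, +y to the left as seen from the tab, z up. It lies turned up to 26 degrees.
- tray: Blue plastic demoulding tray, fixed, 210 mm (x) by 300 mm (y) outside, rim 14 mm high and 5 mm thick, floor 5 mm thick. Six chocolate pieces start on its floor, three along y by two along x, 95 and 90 mm apart, in any order. Origin: centre of its underside. Board and tray lie side by side, either one on the left.
- stand: Dark-chocolate egg stand: a round disc 50 mm across and 12 mm high overall, with a shallow round recess in its top, 38 mm across and 4 mm deep (recess floor 8 mm above the underside). Origin: centre of the underside, z up.
- egg: Pink (ruby) chocolate egg with a white band round the middle, standing upright on a flat foot 22 mm across; 42 mm across at its widest (25 mm up), 56 mm high. Its foot fits loosely into the stand's recess. Origin: centre of the flat foot, z up.
- bunny: DARK-chocolate (nearly black) sitting bunny, 53 mm long (x), 32 mm wide across its flat haunches (y, best gripped there, 5 to 27 mm above the foot), 67 mm high to the ear tips. It looks towards its own -x. Origin: underside, in the middle of its length and width, z up.
- hen: White-chocolate hen with red comb and yellow beak on a brown foot, 56 mm long (x), 33 mm wide across its flat wings (y, best gripped there, 10 to 33 mm above the foot), 64 mm high. It looks towards its own -x. Origin: underside, in the middle of its length and width, z up.
- fence: Milk-chocolate picket fence of five pickets, 64 mm long (y), pickets 9 mm thick (x), 54 mm high, on a foot 26 mm deep (x) and 8 mm high. Both faces alike. Origin: centre of the underside, z up.
- milk_bunny: MILK-chocolate (mid-brown) bunny of the same shape as the dark one; it belongs to another order and stays on the tray. Origin and axes as for the dark bunny.
Things that resemble listed ones, but are neither listed nor needed, are in the scene too. There is more than one size of the stand; the job needs the larger.

How it is judged:
At the end, for the whole second after the job is handed in: Stand within 14 mm of board centre; egg upright in its recess; bunny 77.5 mm left and hen 77.5 mm right of centre, fence 60 mm behind it, each within 15 mm along both board axes and 0.4 rad of facing front / parallel; all upright, on the board, at rest; milk bunny within 15 mm of its start (horizontal distance between stand and board below 0.014 m and z of stand in the frame of board between 0.001 and 0.009 m and horizontal distance between egg and stand below 0.01 m and z of egg in the frame of stand between 0.005 and 0.011 m and x of bunny in the frame of board between -0.015 and 0.015 m and y of bunny in the frame of board between 0.0625 and 0.0925 m and z of bunny in the frame of board between 0.001 and 0.009 m and angle between the x axis of each of bunny, hen, fence and the x axis of board, either way round below 0.4 rad and x of hen in the frame of board between -0.015 and 0.015 m and y of hen in the frame of board between -0.0925 and -0.0625 m and z of hen in the frame of board between 0.001 and 0.009 m and x of fence in the frame of board between 0.045 and 0.075 m and y of fence in the frame of board between -0.015 and 0.015 m and z of fence in the frame of board between 0.001 and 0.009 m and y of board in the frame of bunny below -0.03 m and y of board in the frame of hen above 0.03 m and angle between each of stand, egg, bunny, hen, fence, milk_bunny's own z axis and vertical below 0.15 rad and linear speed of each of stand, egg, bunny, hen, fence below 0.02 m/s and distance of milk_bunny from where it was at the start of the episode below 0.015 m); the robot touches nothing.
It fails at once if the milk-chocolate bunny is shifted more than 15 mm or knocked over (distance of milk_bunny from where it was at the start of the episode above 0.015 m or angle between milk_bunny's own z axis and vertical above 0.5 rad).
It fails at once if a chocolate piece is tipped over (leans more than about 50 degrees) (angle between any of stand, egg, bunny, hen, fence's own z axis and vertical above 0.9 rad).
It fails at once if a chocolate piece is dropped (falls free at over 0.7 m/s, a drop of some 25 mm) ((linear speed of stand above 0.7 m/s and contact force between the fingers and stand below 0.02 N) or (linear speed of egg above 0.7 m/s and contact force between the fingers and egg below 0.02 N) or (linear speed of bunny above 0.7 m/s and contact force between the fingers and bunny below 0.02 N) or (linear speed of hen above 0.7 m/s and contact force between the fingers and hen below 0.02 N) or (linear speed of fence above 0.7 m/s and contact force between the fingers and fence below 0.02 N)).
It also fails if it takes over 134 s, if anything falls off the work surface, if the arm or the gripper's body presses on something with over 40 N, if the wrist force passes 120 N, or if a joint passes its speed limit or range.

## Robot

A 7-joint arm with a two-finger parallel gripper is mounted at the origin on the work surface. World frame = base frame: x ahead of the robot, y to its left, z up, the work surface at z = 0. Lengths are in m, angles in rad, forces in N, time in s.
With the tool pointing down it reaches from about 0.425 to 0.875 m from the base axis. Payload 4.7 kg.
Tool frame: the origin (TCP) lies between the finger pads; the fingertips stand 22 mm ahead of it and the grasp point (between the pads) lies 3 mm ahead of it; z points along the fingers, y is the line along which they close (so a half turn about z gives the same grasp; the last joint's range is limited). The gripper opens to 87 mm and grips with 3 to 60 N. Pads are 19 mm wide; open, the fingers measure 117 mm over their backs; the gripper's body (75 mm by 190 mm) begins 51 mm behind the grasp point.
Start: joints at [-1.173, 0.321, -0.07, 1.45, 0.023, 1.371, -0.057], TCP at [0.243, 0.603, 0.245] pointing down, gripper open.
Joint ranges: [-2.86, 2.86], [-0.3, 2.09], [-1.38, 1.24], [0.06, 2.45], [-1.56, 4.7], [0.09, 2.05], [-2.69, 2.69]. Speed limits (rad/s): [2.57, 2.57, 3.14, 3.14, 3.14, 3.14, 3.14].

## Interface

Orientations are given as a rotation vector (axis times angle).
In Python, from station import env gives the robot as it stands.
- The arm moves only by the shell command python3 -m crank 'ROWS' [OPENING]. ROWS is JSON, a list of rows, each a list of 2 entries, a list of its own where there are three numbers: the shift along the tool's x, y, z normalised to -1 to 1, where 1 is 500 mm, then the turn about the tool's z normalised to -1 to 1, where 1 is 2 pi rad. A call has exactly 8 rows; each row is the pose to reach, as a shift and turn from the pose commanded when the call began, along the tool's axes at that moment, turning the shorter way round; what a row does not reach only later rows make up. A row lasts 1/10 s, in which the tool goes at most 50 mm and 8.59 degrees, less where a joint would pass 70% of its speed; a pose out of reach is approached as far as the arm can. A call with a number of a shift or a turn outside -1 to 1 is refused whole. A call with a gripper value outside its range is refused whole. OPENING is the opening, from -1 (shut) to 1 (fully open), set as the call begins (- or left out, the last holds). The fingers move at their own pace and stop on an object; the grip force is fixed at half the most. Time passes only in rows, so rows that repeat a pose let the fingers close, or fill a call up. It gives the time, the measured TCP pose, the force, the opening and the grip force at its end, in the units of the state.
- env.state(): the state, without advancing time (a new reading comes with each control period).
- env.snapshot(name): name is "scene" or "top" or "wrist"; returns a dict with "pixels" (400x640x3 uint8, red, green, blue), "camera_matrix" (3x3 intrinsics, pixels), "dist_coeffs" ([k1, k2, p1, p2, k3] as OpenCV has them; the pictures are not rectified), "view" (4x4, takes a point from world to camera coordinates). Camera axes: x right, y down, z forward; pixel columns grow to the right and rows downward; lengths in m; the calibration is good to about 2 mm. A picture is of the moment at which its call begins. There is no depth.
- env.close_job(): hands the job in; it is judged then, once.
Trained networks look in a picture, given as the dict that the camera call returned (one of the last four; its "shot" number tells which), for a name from the list of things; names that differ only in an ending like _2 or _b are one class to them, and where a whole thing is asked for, a point or a joint stands for the part that bears it (a point fixed in the world has none). Each returns a list of dicts, best first, with "confidence" (0 to 1); they miss things now and then, are a little off and sometimes report something else, mostly with a low value. They report only what shows in the picture. A call takes as long as a camera call. They do not tell look-alikes from the thing itself.
- env.boxes_of(picture, query): "extent" ([left, top, right, bottom] in pixels, round what is visible of it).
- env.trace(picture, query): "pixels" (400x640 bool, what is visible of it) and "extent" ([left, top, right, bottom] in pixels, round what is visible of it).
- env.pinpoint(picture, query): "at" ([column, row] in pixels: a listed point, or the origin of a listed thing).
The state is a dict: "clock": time; "q": joint angles; "qd": joint speeds; "tau": joint torques, N m; "tool_pos": TCP position; "ee_rot": TCP orientation; "ft_force": force on the tool from outside, world axes, zero at the start; "moment": the same for the moment, N m; "finger_gap": finger opening in m; "grasp_force": force on a finger pad.
Only numpy, scipy, OpenCV 4.12 (cv2) and the standard library are available. Lean on these libraries where they do the work, as an engineer would, in place of code of your own. Each camera call takes 0.05 s, during which the arm holds its last target. There are 200 camera calls.

## Working session

There is one attempt and no reset: what is moved stays moved. The work goes in short steps, Python scripts to look and compute and a shell command to move; the robot and the scene stay as the last step left them, time stands still between calls to the robot, and variables do not carry over. Pictures are saved under pics/ and viewed, at most 16 in all, crops included, and the job is handed in when it is done.

```bash
ls; mkdir -p pics; python3 - <<'E'
from station import env
import cv2,numpy as np
print(env.state())
for n in ("top","scene"):
    p=env.snapshot(n)
    cv2.imwrite(f"pics/{n}0.png",p["pixels"][:,:,::-1])
    print(n,p["camera_matrix"],p["dist_coeffs"],p["view"])
    for q in ["board","tray","stand","egg","bunny","hen","fence","milk_bunny"]:
        print(q,[(np.round(d["at"],1).tolist(),round(d["confidence"],2)) for d in env.pinpoint(p,q)], [(np.round(d["extent"]).tolist(),round(d["confidence"],2)) for d in env.boxes_of(p,q)])
E
```

```text
pics
{'clock': 0.0, 'q': array([-1.1729112 ,  0.32180487, -0.07011143,  1.4516556 ,  0.02257465,
        1.37078494, -0.05690403]), 'qd': array([-0.00106429,  0.00129679, -0.00077393, -0.00143167,  0.00042006,
       -0.00092467,  0.00063775]), 'tau': array([-9.12728847e-04, -4.91280699e+01, -4.04431326e-01, -3.12529743e+01,
       -6.41001854e-02,  4.35573875e-02,  1.97236700e-04]), 'tool_pos': array([0.2432147 , 0.60224248, 0.24348318]), 'ee_rot': array([-5.99027675e-01, -3.08365394e+00,  2.89395027e-03]), 'ft_force': array([-0.05010366, -0.30627311,  0.8946249 ]), 'moment': array([-0.01954513,  0.01808237, -0.03240352]), 'grasp_force': 0.0, 'finger_gap': 0.08706071332308953}
top [[443.89703908   0.         322.71016307]
 [  0.         443.89703908 200.31948639]
 [  0.           0.           1.        ]] [-0.12219629  0.          0.          0.          0.        ] [[ 0.02782132 -0.99943655  0.01877634 -0.04253623]
 [-0.99491523 -0.02950459 -0.09629722  0.52131296]
 [ 0.09679695 -0.01600175 -0.99517551  0.85678864]
 [ 0.          0.          0.          1.        ]]
board [([194.5,
[... 1190 characters left out ...]
0]]
board [([414.0, 241.7], 0.88)] [([355.0, 190.0, 479.0, 297.0], 0.87)]
tray [([258.4, 176.3], 0.62), ([277.6, 201.8], 0.3)] [([193.0, 136.0, 321.0, 226.0], 0.56), ([229.0, 137.0, 245.0, 161.0], 0.54)]
stand [([275.6, 200.0], 0.73)] [([268.0, 192.0, 288.0, 210.0], 0.66), ([324.0, 194.0, 334.0, 210.0], 0.57)]
egg [] [([260.0, 152.0, 275.0, 170.0], 0.64)]
bunny [([252.2, 191.3], 0.72), ([276.4, 201.7], 0.5)] [([241.0, 175.0, 254.0, 193.0], 0.55)]
hen [([236.4, 157.1], 0.63)] [([231.0, 137.0, 246.0, 162.0], 0.77), ([212.0, 160.0, 232.0, 176.0], 0.41)]
fence [([225.3, 176.1], 0.51)] [([211.0, 161.0, 233.0, 177.0], 0.73)]
milk_bunny [([292.5, 178.0], 0.5)] [([289.0, 160.0, 302.0, 188.0], 0.75)]
```

```bash
python3 - <<'E'
import cv2
a=cv2.imread("pics/top0.png")[120:270,300:510]; b=cv2.imread("pics/scene0.png")[120:310,180:500]
cv2.imwrite("pics/topc.png",cv2.resize(a,None,fx=3.8,fy=3.8,interpolation=2))
cv2.imwrite("pics/scenec.png",cv2.resize(b,None,fx=2.5,fy=2.5,interpolation=2))
E
```

```text
(no output)
```

View pics/topc.png

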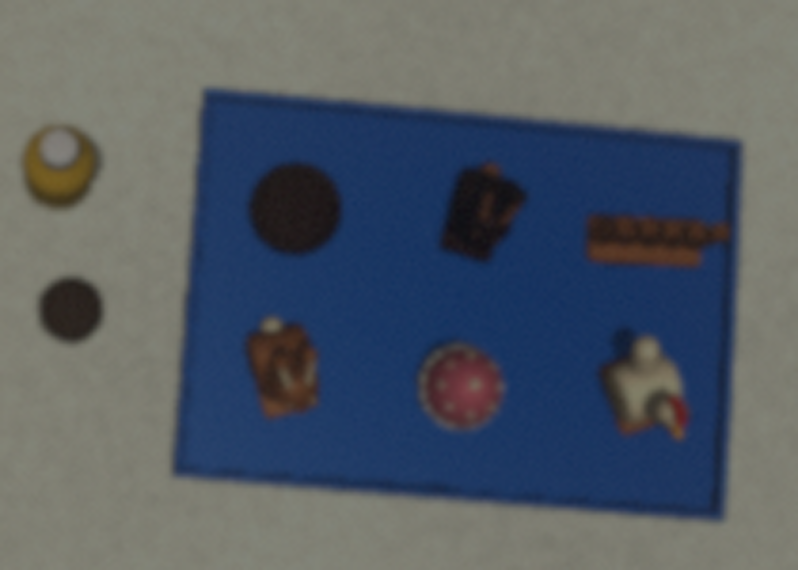

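View pics/scenec.png

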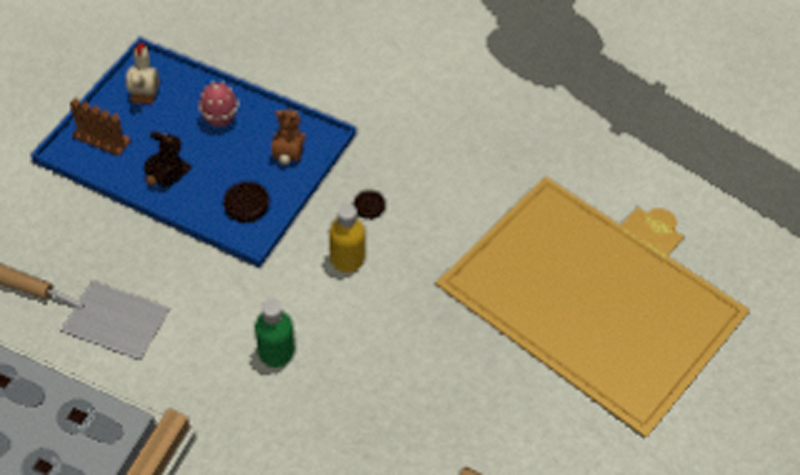

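View pics/top0.png

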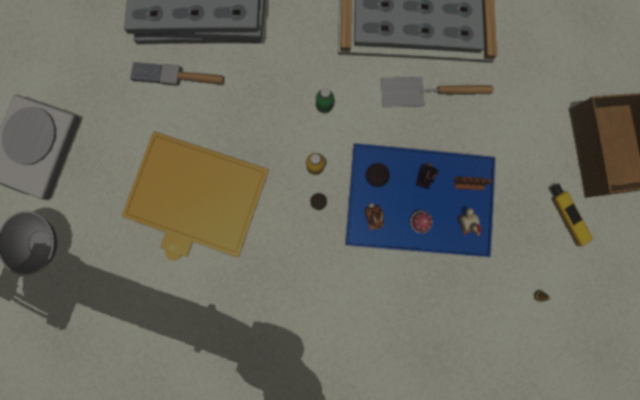

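```bash
cat > h.py <<'E'
from station import env
import cv2,numpy as np
from scipy.spatial.transform import Rotation as R
def world(p,px,z):
    px=np.asarray(px,float).reshape(-1,1,2)
    u=cv2.undistortPoints(px,p["camera_matrix"],p["dist_coeffs"])[:,0]
    V=np.array(p["view"]);Rm=V[:3,:3];c=-Rm.T@V[:3,3]
    d=np.c_[u,np.ones(len(u))]@Rm
    s=(z-c[2])/d[:,2]
    return c+d*s[:,None]
def proj(p,X):
    V=np.array(p["view"]);X=np.asarray(X,float).reshape(-1,3)
    return cv2.projectPoints(X,cv2.Rodrigues(V[:3,:3])[0],V[:3,3],p["camera_matrix"],p["dist_coeffs"])[0][:,0]
def tool():
    s=env.state();r=R.from_rotvec(s["ee_rot"]);return np.array(s["tool_pos"]),r
def to(x,y,z,yaw_y=None):
    """normalised shift to world x,y,z ; yaw_y = wanted world angle of tool y line"""
    t,r=tool();d=r.inv().apply(np.array([x,y,z])-t)/0.5
    out=np.round(d,4).tolist()
    if yaw_y is not None:
        Y=r.apply([0,1,0]);cur=np.arctan2(Y[1],Y[0])
        dz=-(yaw_y-cur) # tool z is down
        dz=(dz+np.pi/2)%np.pi-np.pi/2
        out+=[round(dz/(2*np.pi),4)]
    return out
E
python3 - <<'E'
from h import *
p=env.snapshot("top")
hsv=cv2.cvtColor(p["pixels"],cv2.COLOR_RGB2HSV)
print(tool()[0],tool()[1].as_matrix().round(2).tolist())
def big(m):
    m=cv2.morphologyEx(m,cv2.MORPH_OPEN,np.ones((3,3)));n,l,s,c=cv2.connectedComponentsWithStats(m);k=1+np.argmax(s[1:,4]);return (l==k).astype(np.uint8),s[k]
g,s=big(cv2.inRange(hsv,(12,110,60),(30,255,255)));print(s)
t,s2=big(cv2.inRange(hsv,(100,120,40),(125,255,255)));print(s2)
g2=cv2.morphologyEx(g,cv2.MORPH_OPEN,np.ones((35,35)) if 0 else cv2.getStructuringElement(2,(61,61)))
for m,z in((g,.005),(g2,.005),(t,.014)):
    c=max(cv2.findContours(m,0,1)[0],key=len)[:,0]
    W=world(p,c,z)[:,:2]
    print(cv2.minAreaRect((W*1000).astype(np.float32)))
for n,px in dict(stand=(377.5,174.5),bunny=(427,176),fence=(472,184),milk=(375,217),egg=(422,222),hen=(471,222)).items():
    print(n,world(p,px,.01 if n!="egg" else .03).round(3)[0])
V=p["view"];print(-V[:3,:3].T@V[:3,3])
w=env.snapshot("wrist");print(w["camera_matrix"],w["dist_coeffs"]);V=w["view"];c=-V[:3,:3].T@V[:3,3];t,r=tool();print("cam in tool",r.inv().apply(c-t),(r.inv().as_matrix()@V[:3,:3].T).round(3).tolist())
E
```

```text
[0.24341321 0.60272632 0.24458329] [[-0.93, 0.37, 0.0], [0.37, 0.93, 0.0], [-0.0, 0.0, -1.0]]
[  123   133   145   127 11651]
[  347   144   147   112 11600]
((508.93182373046875, 243.04965209960938), (256.7369079589844, 236.45059204101562), 73.09152221679688)
((527.9293823242188, 237.32257080078125), (256.6490173339844, 195.5568084716797), 73.05036926269531)
((530.8513793945312, -230.02076721191406), (295.4207763671875, 204.93704223632812), 86.453125)
stand [ 0.58  -0.138  0.01 ]
bunny [ 0.58  -0.241  0.01 ]
fence [ 0.567 -0.336  0.01 ]
milk [ 0.493 -0.135  0.01 ]
egg [ 0.484 -0.226  0.03 ]
hen [ 0.488 -0.334  0.01 ]
[ 0.4369111  -0.01342102  0.90365473]
[[299.28615942   0.         317.32293198]
 [  0.         299.28615942 201.70496681]
 [  0.           0.           1.        ]] [-0.02716365  0.          0.          0.          0.        ]
cam in tool [ 0.07381124  0.0005837  -0.14035438] [[-0.0, -0.963, -0.269], [1.0, -0.0, -0.001], [0.001, -0.269, 0.963]]
```

```bash
python3 - <<'E'
from h import *
print(to(.50,.236,.28,np.radians(73)))
E
```

```text
[-0.7505, -0.4879, -0.0708, np.float64(-0.0139)]
```

```bash
python3 -m crank '[[[-0.65,-0.42,-0.06],-0.0139],[[-0.65,-0.42,-0.06],-0.0139],[[-0.65,-0.42,-0.06],-0.0139],[[-0.65,-0.42,-0.06],-0.0139],[[-0.65,-0.42,-0.06],-0.0139],[[-0.65,-0.42,-0.06],-0.0139],[[-0.65,-0.42,-0.06],-0.0139],[[-0.65,-0.42,-0.06],-0.0139]]' 1
python3 - <<'E'
from h import *
w=env.snapshot("wrist");cv2.imwrite("pics/w1.png",w["pixels"][:,:,::-1])
print(to(.50,-.23,.28,np.radians(87)))
E
```

```text
clock: 2.6
tool_pos: [0.4681, 0.2829, 0.2753]
ee_rot: [0.468, 3.105, 0.0]
ft_force: [0.3, 0.2, 0.9]
finger_gap: 0.0872
grasp_force: 0.0
[-0.3597, -0.9486, -0.0046, np.float64(-0.0407)]
```

View pics/w1.png

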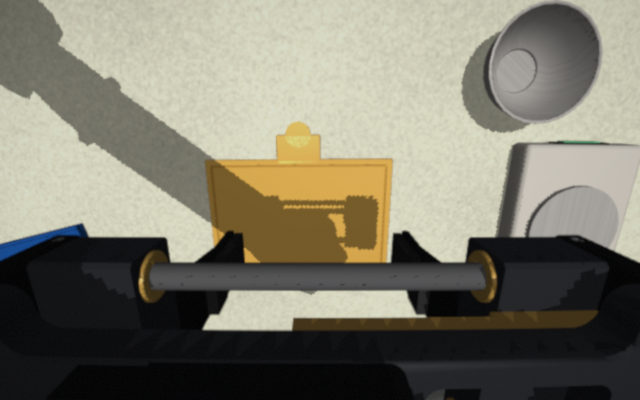

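```bash
python3 - <<'E'
from h import *
w=env.snapshot("wrist")
g=w["pixels"];hsv=cv2.cvtColor(g,cv2.COLOR_RGB2HSV)
W=world(w,[(206,160),(392,160),(298,130)],.005)[:,:2]
v=W[0]-W[1];print(W,np.linalg.norm(v),np.degrees(np.arctan2(v[1],v[0])))
a=-np.radians(17)
y=-v/np.linalg.norm(v)
if y[1]<0:y=-y
x=np.array([y[1],-y[0]]);print("yaw",np.degrees(np.arctan2(x[1],x[0])),"c",(W[0]+W[1])/2+x*.095)
print(to(.62,-.23,.28,np.radians(87)))
E
```

```text
[[0.4095014  0.13512087]
 [0.4873094  0.3793108 ]
 [0.41011162 0.26899646]] 0.2562865716256907 -107.67381392957721
yaw -17.67381392957721 c [0.53892143 0.22837406]
[-0.5935, -0.8809, -0.0062, np.float64(-0.0406)]
```

```bash
python3 - <<'E'
from h import *
w=env.snapshot("wrist");p=env.snapshot("top")
def C(c,yaw,z=.005):
    a=np.radians(yaw);Rm=np.array([[np.cos(a),-np.sin(a)],[np.sin(a),np.cos(a)]])
    q=np.array([[-95,-130],[-95,130],[95,130],[95,-130]])/1000
    return np.c_[q@Rm.T+c,np.full(4,z)]
ims=[]
for im,n,roi in((w,"w",(190,110,220,170)),(p,"t",(110,120,170,150))):
    i=im["pixels"][:,:,::-1].copy();f=4
    i=cv2.resize(i,None,fx=f,fy=f,interpolation=2)
    for c,yaw,col in(((.5306,.2365),-17,(0,0,255)),((.539,.2284),-17.67,(255,0,0))):
        q=(proj(im,C(c,yaw))*f+f/2).astype(int);cv2.polylines(i,[q],True,col,1)
    x,y,a,b=roi;ims.append(cv2.resize(i[y*f:(y+b)*f,x*f:(x+a)*f],(400,320)))
cv2.imwrite("pics/bd.png",np.hstack(ims))
V=w["view"];print(-V[:3,:3].T@V[:3,3],env.state()["tool_pos"])
E
```

```text
[0.39994666 0.30277808 0.41565962] [0.46655223 0.28567403 0.27481704]
```

View pics/bd.png

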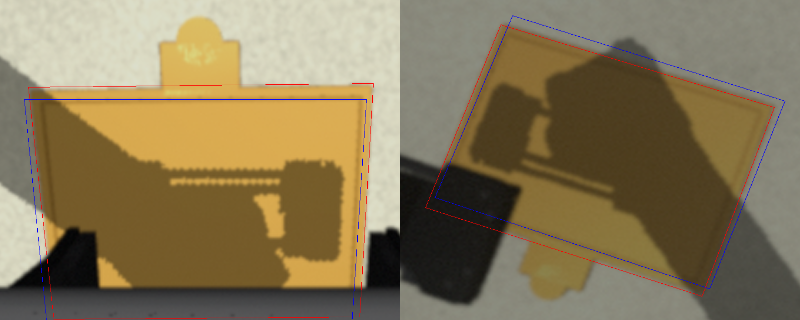

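```bash
python3 -m crank '[[[-0.6,-0.88,0],-0.04],[[-0.6,-0.88,0],-0.04],[[-0.6,-0.88,0],-0.04],[[-0.6,-0.88,0],-0.04],[[-0.6,-0.88,0],-0.04],[[-0.6,-0.88,0],-0.04],[[-0.6,-0.88,0],-0.04],[[-0.6,-0.88,0],-0.04]]' 
python3 - <<'E'
from h import *
print(to(.62,-.23,.28,np.radians(87)))
E
```

```text
clock: 3.6
tool_pos: [0.5847, -0.0909, 0.2745]
ee_rot: [0.064, 3.14, 0.002]
ft_force: [0.8, 0.7, 0.7]
finger_gap: 0.087
grasp_force: 0.0
[-0.0818, -0.275, -0.0112, np.float64(0.0018)]
```

```bash
python3 -m crank '[[[-0.08,-0.27,0],0],[[-0.08,-0.27,0],0],[[-0.08,-0.27,0],0],[[-0.08,-0.27,0],0],[[-0.08,-0.27,0],0],[[-0.08,-0.27,0],0],[[-0.08,-0.27,0],0],[[-0.08,-0.27,0],0]]' 
python3 - <<'E'
from h import *
w=env.snapshot("wrist");g=w["pixels"];cv2.imwrite("pics/w2.png",g[:,:,::-1])
t=world(w,[(320,100),(320,220)],.0)[:,:2];print(t,tool()[0])
hsv=cv2.cvtColor(g,cv2.COLOR_RGB2HSV)
for q in ["stand","egg","bunny","hen","fence","milk_bunny"]:
    print(q,[(np.round(d["at"],1).tolist(),round(d["confidence"],2),world(w,d["at"],.005)[0,:2].round(3).tolist()) for d in env.pinpoint(w,q)], [(np.round(d["extent"]).tolist(),round(d["confidence"],2)) for d in env.boxes_of(w,q)])
E
```

```text
clock: 4.4
tool_pos: [0.6183, -0.2265, 0.2748]
ee_rot: [0.066, 3.14, 0.001]
ft_force: [0.7, -0.3, 0.2]
finger_gap: 0.0869
grasp_force: 0.0
[[ 0.52169955 -0.21826323]
 [ 0.68870277 -0.22495655]] [ 0.61821401 -0.22699293  0.27484133]
stand [([470.8, 97.2], 0.78, [0.526, -0.021]), ([379.5, 144.4], 0.58, [0.582, -0.14]), ([307.6, 108.7], 0.44, [0.532, -0.235])] [([364.0, 124.0, 402.0, 164.0], 0.66), ([459.0, 84.0, 487.0, 108.0], 0.63)]
egg [([314.1, 70.4], 0.7, [0.486, -0.224])] [([297.0, 45.0, 336.0, 88.0], 0.9), ([293.0, 128.0, 322.0, 169.0], 0.36)]
bunny [([310.1, 146.7], 0.59, [0.582, -0.234]), ([307.4, 108.7], 0.32, [0.532, -0.235])] [([295.0, 126.0, 325.0, 170.0], 0.93)]
hen [] [([210.0, 47.0, 252.0, 95.0], 0.97)]
fence [([240.8, 137.3], 0.81, [0.565, -0.327])] [([205.0, 128.0, 263.0, 153.0], 0.98), ([370.0, 52.0, 411.0, 97.0], 0.69), ([543.0, 0.0, 640.0, 168.0], 0.31)]
milk_bunny [([387.4, 76.3], 0.71, [0.496, -0.131]), ([306.1, 107.4], 0.2, [0.53, -0.237])] [([369.0, 50.0, 410.0, 96.0], 0.92)]
```

View pics/w2.png

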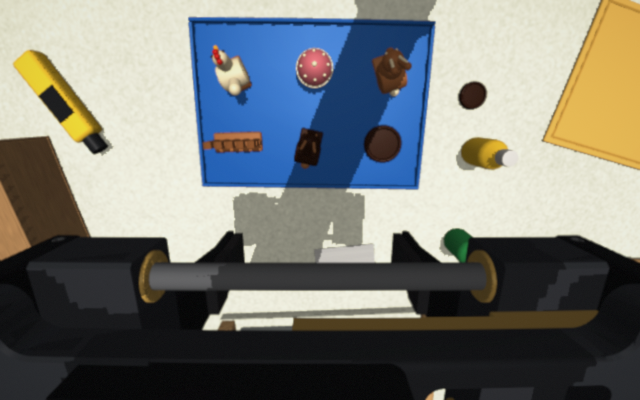

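```bash
python3 - <<'E'
from h import *
w=env.snapshot("wrist");p=env.snapshot("top")
g=w["pixels"][:,:,::-1];cv2.imwrite("pics/w3.png",cv2.resize(g[35:175,195:395],None,fx=4,fy=4,interpolation=2))
# bottle cap triangulation
P=[np.vstack([i["view"][:3]]) for i in(p,w)]
def tri(a,b):
    u=[cv2.undistortPoints(np.array([[x]],float),i["camera_matrix"],i["dist_coeffs"])[0,0].reshape(2,1) for x,i in((a,p),(b,w))]
    X=cv2.triangulatePoints(P[0],P[1],*u);return (X[:3]/X[3]).ravel()
print("cap",tri((315.5,158.),(511,157.)))
gr=cv2.cvtColor(w["pixels"],cv2.COLOR_RGB2HSV)
nb=cv2.inRange(gr,(100,120,0),(125,255,255))
m=cv2.bitwise_not(nb);m[:20]=0;m[:,:205]=0;m[:,420:]=0;m[178:]=0
m=cv2.morphologyEx(m,cv2.MORPH_OPEN,np.ones((3,3)))
n,l,s,c=cv2.connectedComponentsWithStats(m)
for k in range(1,n):
    if s[k,4]>200:
        con=cv2.findContours((l==k).astype(np.uint8),0,1)[0][0][:,0]
        W=world(w,con,.017)[:,:2]*1000
        print(s[k],c[k].round(1),cv2.minAreaRect(W.astype(np.float32)),cv2.minEnclosingCircle(W.astype(np.float32)))
E
```

```text
cap [ 0.59529279 -0.01091018  0.0839608 ]
[ 213   46   40   50 1212] [231.6  72.3] ((480.7173156738281, -329.59307861328125), (63.000732421875, 37.86971664428711), 21.717458724975586) ((480.3208312988281, -328.8278503417969), 31.869140625)
[ 373   47   40   50 1332] [392.6  71.1] ((492.8453369140625, -127.8004379272461), (53.39476013183594, 47.94000244140625), 31.892906188964844) ((493.0500793457031, -128.80123901367188), 28.924375534057617)
[ 297   48   39   41 1275] [315.8  68. ] ((484.5087585449219, -223.86465454101562), (46.97799301147461, 46.03467559814453), 87.37984466552734) ((484.6054382324219, -224.1378173828125), 24.188674926757812)
[ 366  126   37   36 1056] [384.1 143.6] ((580.3719482421875, -138.8243865966797), (47.69744110107422, 45.33824157714844), 87.57115173339844) ((580.52392578125, -138.7285614013672), 24.11928939819336)
[297 129  27  40 788] [309.9 148.1] ((583.5208740234375, -237.01611328125), (30.459192276000977, 51.028099060058594), 76.18326568603516) ((582.716064453125, -236.35769653320312), 26.631555557250977)
[ 205  132   60   21 1076] [236.9 142.3] ((569.211669921875, -335.50482177734375), (78.49768829345703, 25.859539031982422), 87.25857543945312) ((569.9253540039062, -335.6521301269531), 40.2869758605957)
```

View pics/w3.png

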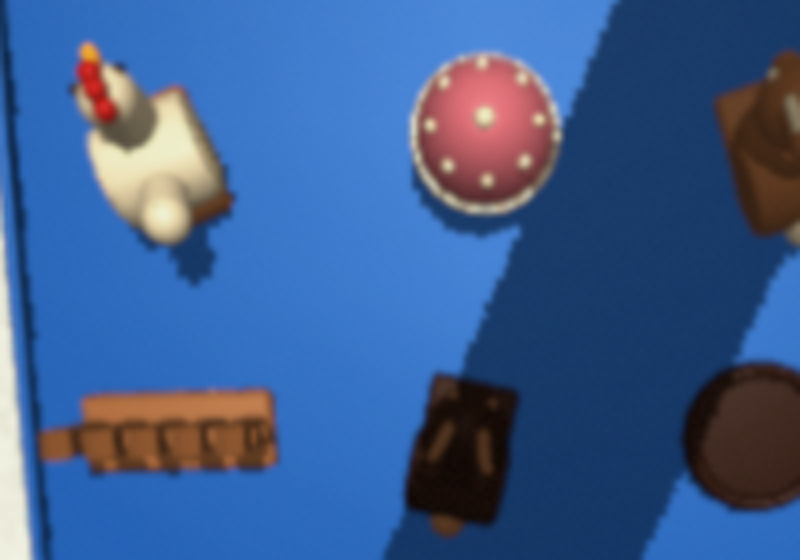

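```bash
python3 - <<'E'
from h import *
print(to(.581,-.1388,.1,np.radians(131)))
E
```

```text
[0.0818, 0.1761, 0.3491, np.float64(-0.1211)]
```

```bash
python3 -m crank '[[[0.08,0.176,0.1],-0.121],[[0.08,0.176,0.1],-0.121],[[0.082,0.176,0.35],-0.121],[[0.082,0.176,0.35],-0.121],[[0.082,0.176,0.35],-0.121],[[0.082,0.176,0.35],-0.121],[[0.082,0.176,0.35],-0.121],[[0.082,0.176,0.35],-0.121]]' 0.5
python3 - <<'E'
from h import *
print(to(.581,-.1388,.029,np.radians(131)),env.state()["finger_gap"])
E
```

```text
clock: 5.95
tool_pos: [0.5827, -0.1397, 0.1022]
ee_rot: [-1.094, 2.941, -0.004]
ft_force: [-0.2, -0.1, -0.3]
finger_gap: 0.0655
grasp_force: 0.0
[0.0018, 0.0042, 0.1463, np.float64(-0.0006)] 0.06551176054974034
```

```bash
python3 -m crank '[[[0.002,0.004,0.1],0],[[0.002,0.004,0.14],0],[[0.002,0.004,0.145],0],[[0.002,0.004,0.145],0],[[0.002,0.004,0.145],0],[[0.002,0.004,0.145],0],[[0.002,0.004,0.145],0],[[0.002,0.004,0.145],0]]' 
python3 -m crank '[[[0,0,0],0],[[0,0,0],0],[[0,0,0],0],[[0,0,0],0],[[0,0,0],0],[[0,0,0],0],[[0,0,0],0],[[0,0,0],0]]' -1
```

```text
clock: 6.75
tool_pos: [0.5791, -0.1379, 0.0275]
ee_rot: [-1.099, 2.942, -0.0]
ft_force: [-0.4, 0.2, -0.1]
finger_gap: 0.0652
grasp_force: 0.0
clock: 7.55
tool_pos: [0.5792, -0.1379, 0.0275]
ee_rot: [-1.099, 2.942, -0.0]
ft_force: [-0.7, 0.9, 6.0]
finger_gap: 0.0492
grasp_force: 30.9
```

```bash
python3 -m crank '[[[0,0,-0.04],0],[[0,0,-0.12],0],[[0,0,-0.2],0],[[0,0,-0.25],0],[[0,0,-0.25],0],[[0,0,-0.25],0],[[0,0,-0.25],0],[[0,0,-0.25],0]]' 
python3 - <<'E'
from h import *
print(to(.5306,.2365,.15,np.radians(131)),env.state()["finger_gap"])
E
```

```text
clock: 8.35
tool_pos: [0.5777, -0.1377, 0.1501]
ee_rot: [1.099, -2.94, -0.002]
ft_force: [0.0, 0.5, -1.1]
finger_gap: 0.0492
grasp_force: 30.0
[-0.4196, 0.6267, 0.0008, np.float64(-0.0001)] 0.04921163373477696
```

```bash
python3 -m crank '[[[-0.42,0.627,0],0],[[-0.42,0.627,0],0],[[-0.42,0.627,0],0],[[-0.42,0.627,0],0],[[-0.42,0.627,0],0],[[-0.42,0.627,0],0],[[-0.42,0.627,0],0],[[-0.42,0.627,0],0]]'
python3 -m crank '[[[0,0,0],0],[[0,0,0],0],[[0,0,0],0],[[0,0,0],0],[[0,0,0],0],[[0,0,0],0],[[0,0,0],0],[[0,0,0],0]]'
python3 - <<'E'
from h import *
print(to(.5306,.2365,.0285,np.radians(131)),env.state()["finger_gap"])
E
```

```text
clock: 9.15
tool_pos: [0.5295, 0.2418, 0.1508]
ee_rot: [1.107, -2.938, -0.003]
ft_force: [-0.8, 0.9, -0.9]
finger_gap: 0.049
grasp_force: 30.0
clock: 9.95
tool_pos: [0.5319, 0.2363, 0.1522]
ee_rot: [-1.099, 2.943, 0.0]
ft_force: [0.9, 0.1, -0.5]
finger_gap: 0.0489
grasp_force: 30.0
[0.0017, 0.002, 0.2473, np.float64(-0.0001)] 0.04891884446673891
```

```bash
python3 -m crank '[[[0,0,0.08],0],[[0,0,0.16],0],[[0,0,0.21],0],[[0,0,0.23],0],[[0,0,0.24],0],[[0,0,0.245],0],[[0,0,0.246],0],[[0,0,0.246],0]]'
python3 -m crank '[[[0,0,0],0],[[0,0,0],0],[[0,0,0],0],[[0,0,0],0],[[0,0,0],0],[[0,0,0],0],[[0,0,0],0],[[0,0,0],0]]' 0.5
python3 -m crank '[[[0,0,-0.04],0],[[0,0,-0.12],0],[[0,0,-0.2],0],[[0,0,-0.26],0],[[0,0,-0.26],0],[[0,0,-0.26],0],[[0,0,-0.26],0],[[0,0,-0.26],0]]' 
python3 - <<'E'
from h import *
print(to(.4846,-.224,.16,np.radians(87)))
E
```

```text
clock: 10.75
tool_pos: [0.5327, 0.2369, 0.0304]
ee_rot: [-1.099, 2.941, 0.001]
ft_force: [1.0, 0.1, -0.2]
finger_gap: 0.0495
grasp_force: 30.0
clock: 11.55
tool_pos: [0.5318, 0.2365, 0.0291]
ee_rot: [-1.1, 2.943, -0.0]
ft_force: [-0.4, -1.3, 0.4]
finger_gap: 0.0651
grasp_force: 0.0
clock: 12.35
tool_pos: [0.5308, 0.236, 0.1573]
ee_rot: [1.099, -2.94, 0.001]
ft_force: [-1.0, 0.0, -0.6]
finger_gap: 0.0651
grasp_force: 0.0
[0.6731, -0.6339, -0.0038, np.float64(0.1222)]
```

```bash
python3 - <<'E'
from h import *
print(to(.582,-.236,.17,np.radians(76.2)))
E
```

```text
[0.5418, -0.7798, -0.0243, np.float64(0.1522)]
```

```bash
python3 -m crank '[[[0.54,-0.78,-0.04],0.152],[[0.54,-0.78,-0.04],0.152],[[0.54,-0.78,-0.04],0.152],[[0.54,-0.78,-0.04],0.152],[[0.54,-0.78,-0.04],0.152],[[0.54,-0.78,-0.04],0.152],[[0.54,-0.78,-0.04],0.152],[[0.54,-0.78,-0.04],0.152]]'
python3 - <<'E'
from h import *
print(to(.582,-.236,.17,np.radians(76.2)))
p=env.snapshot("top");cv2.imwrite("pics/t2.png",cv2.resize(p["pixels"][120:270,110:290,::-1],None,fx=4,fy=4,interpolation=2))
r=env.trace(p,"stand")
for d in r: m=d["pixels"].astype(np.uint8);con=np.argwhere(m)[:,::-1].astype(float);print(d["confidence"],world(p,con.mean(0),.014))
E
```

```text
clock: 13.15
tool_pos: [0.5749, -0.1625, 0.175]
ee_rot: [-0.377, -3.117, -0.0]
ft_force: [1.8, 0.2, 0.1]
finger_gap: 0.0656
grasp_force: 0.0
[-0.0488, -0.1393, 0.0099, np.float64(0.0)]
0.77 [[ 0.52046789 -0.01916289  0.014     ]]
0.7 [[0.53256619 0.23673903 0.014     ]]
```

View pics/t2.png

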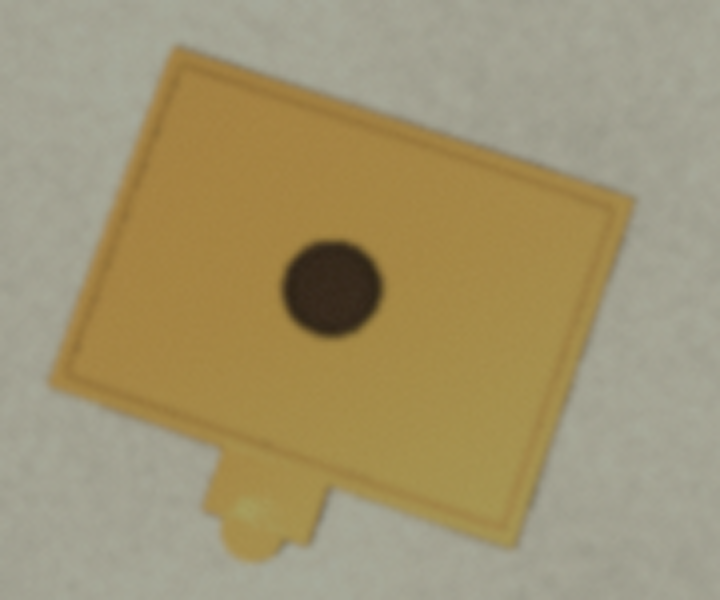

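```bash
python3 -m crank '[[[-0.049,-0.139,0],0],[[-0.049,-0.139,0],0],[[-0.049,-0.139,0],0],[[-0.049,-0.139,0],0],[[-0.049,-0.139,0],0],[[-0.049,-0.139,0],0],[[-0.049,-0.139,0],0],[[-0.049,-0.139,0],0]]' 0.3
python3 - <<'E'
from h import *
p=env.snapshot("top")
c=(np.array([(177,47),(635,200),(515,547),(53,383)])+.5)/4-.5+[110,120]
W=world(p,c,.005)[:,:2];print(W.mean(0),[np.linalg.norm(W[i]-W[(i+1)%4]).round(4) for i in range(4)])
v=W[0]-W[1]+W[3]-W[2];print(np.degrees(np.arctan2(v[1],v[0]))-90)
w=env.snapshot("wrist");cv2.imwrite("pics/w4.png",cv2.resize(w["pixels"][40:240,200:440,::-1],None,fx=3,fy=3,interpolation=2))
t,r=tool();print(t);b=t+r.apply([0,0,1])*(t[2]-.03)
print("tcp px at z=.03",proj(w,b))
E
```

```text
clock: 14.05
tool_pos: [0.583, -0.2333, 0.176]
ee_rot: [0.374, 3.119, 0.001]
ft_force: [-0.2, 0.2, -0.0]
finger_gap: 0.0564
grasp_force: 0.0
[0.53245199 0.23440822] [np.float64(0.256), np.float64(0.1863), np.float64(0.256), np.float64(0.186)]
-17.019090099317395
[ 0.58290729 -0.23372643  0.17603065]
tcp px at z=.03 [[316.70115478 195.62213167]]
```

View pics/w4.png

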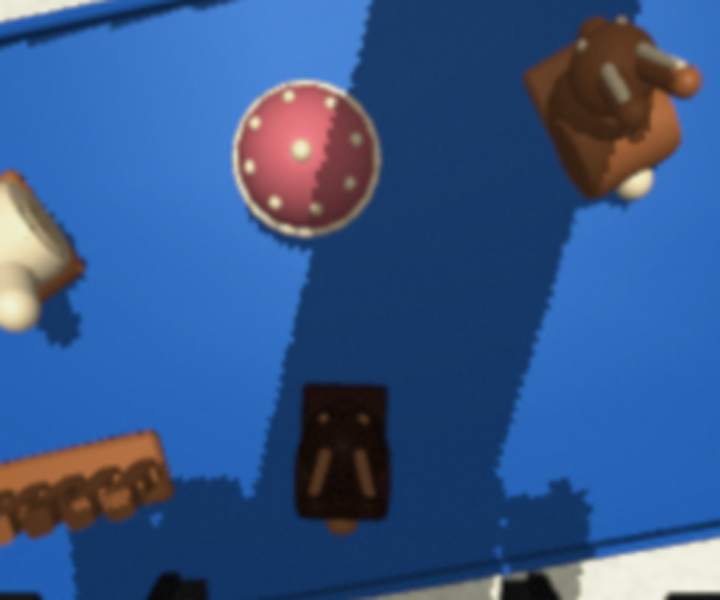

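```bash
python3 - <<'E'
from h import *
w=env.snapshot("wrist");t,r=tool()
for px,z in(((314.3,167.7),.006),((314.3,167.7),.02),((314.3,213),.02),((314.3,213),.03)):
    print(z,(r.inv().apply(world(w,px,z)[0]-t)/.5).round(4))
print(to(t[0],t[1],.0285),t)
E
```

```text
0.006 [ 0.0479 -0.0052  0.3401]
0.02 [ 0.0523 -0.0049  0.3121]
0.02 [-0.0424 -0.0051  0.3121]
0.03 [-0.036  -0.0049  0.2921]
[0.0001, -0.0, 0.2951] [ 0.58287761 -0.23388797  0.17604044]
```

```bash
python3 -m crank '[[[0,-0.005,0.08],0],[[0,-0.005,0.17],0],[[0,-0.005,0.25],0],[[0,-0.005,0.29],0],[[0,-0.005,0.293],0],[[0,-0.005,0.293],0],[[0,-0.005,0.293],0],[[0,-0.005,0.293],0]]'
python3 -m crank '[[[0,0,0],0],[[0,0,0],0],[[0,0,0],0],[[0,0,0],0],[[0,0,0],0],[[0,0,0],0],[[0,0,0],0],[[0,0,0],0]]' -1
python3 -m crank '[[[0,0,-0.04],0],[[0,0,-0.12],0],[[0,0,-0.2],0],[[0,0,-0.28],0],[[0,0,-0.3],0],[[0,0,-0.3],0],[[0,0,-0.3],0],[[0,0,-0.3],0]]' 
python3 - <<'E'
from h import *
a=np.radians(-17);u=np.array([np.cos(a),np.sin(a)]);v=np.array([-u[1],u[0]]);C=np.array([.532,.235])
for n,b in dict(bunny=(0,.0775),hen=(0,-.0775),fence=(.06,0)).items(): print(n,C+u*b[0]+v*b[1])
t=C+v*.0775
print(to(t[0],t[1],.18,np.radians(73)))
E
```

```text
clock: 15.0
tool_pos: [0.5824, -0.2366, 0.0297]
ee_rot: [0.376, 3.118, 0.0]
ft_force: [0.6, 0.8, 0.3]
finger_gap: 0.0568
grasp_force: 0.0
clock: 15.8
tool_pos: [0.5822, -0.2366, 0.0294]
ee_rot: [0.376, 3.119, 0.0]
ft_force: [0.1, 0.9, 1.1]
finger_gap: 0.0318
grasp_force: 30.0
clock: 16.6
tool_pos: [0.5811, -0.2359, 0.1771]
ee_rot: [-0.375, -3.115, -0.001]
ft_force: [-0.0, 0.4, -0.2]
finger_gap: 0.0315
grasp_force: 30.0
bunny [0.55465881 0.30911362]
hen [0.50934119 0.16088638]
fence [0.58937829 0.2174577 ]
[0.3103, 1.0463, -0.0044, np.float64(0.009)]
```

```bash
python3 -m crank '[[[0.29,0.98,0],0.009],[[0.29,0.98,0],0.009],[[0.29,0.98,0],0.009],[[0.29,0.98,0],0.009],[[0.29,0.98,0],0.009],[[0.29,0.98,0],0.009],[[0.29,0.98,0],0.009],[[0.29,0.98,0],0.009]]'
python3 - <<'E'
from h import *
print(to(.5547,.3091,.18,np.radians(73)))
E
```

```text
clock: 17.4
tool_pos: [0.5618, 0.1647, 0.1777]
ee_rot: [-0.464, -3.105, 0.002]
ft_force: [0.7, 0.3, -0.9]
finger_gap: 0.0319
grasp_force: 30.0
[0.0979, 0.272, -0.0048, np.float64(0.0)]
```

```bash
python3 -m crank '[[[0.098,0.272,0],0],[[0.098,0.272,0],0],[[0.098,0.272,0],0],[[0.098,0.272,0],0],[[0.098,0.272,0],0],[[0.098,0.272,0],0],[[0.098,0.272,0],0],[[0.098,0.272,0],0]]'
python3 - <<'E'
from h import *
print(to(.5547,.3091,.0305,np.radians(73)))
E
```

```text
clock: 18.2
tool_pos: [0.5565, 0.3057, 0.1794]
ee_rot: [0.468, 3.106, -0.0]
ft_force: [-0.8, -0.3, 0.0]
finger_gap: 0.032
grasp_force: 30.0
[0.0054, 0.0055, 0.2979, np.float64(-0.0004)]
```

```bash
python3 -m crank '[[[0.004,0.005,0.09],0],[[0.004,0.005,0.18],0],[[0.004,0.005,0.25],0],[[0.004,0.005,0.28],0],[[0.004,0.005,0.29],0],[[0.004,0.005,0.295],0],[[0.004,0.005,0.298],0],[[0.004,0.005,0.298],0]]'
python3 -m crank '[[[0,0,0],0],[[0,0,0],0],[[0,0,0],0],[[0,0,0],0],[[0,0,0],0],[[0,0,0],0],[[0,0,0],0],[[0,0,0],0]]' 0.2
python3 -m crank '[[[0,0,-0.04],0],[[0,0,-0.12],0],[[0,0,-0.2],0],[[0,0,-0.28],0],[[0,0,-0.3],0],[[0,0,-0.3],0],[[0,0,-0.3],0],[[0,0,-0.3],0]]' 
python3 - <<'E'
from h import *
print(to(.482,-.326,.18,np.radians(111)))
E
```

```text
clock: 19.0
tool_pos: [0.5559, 0.3109, 0.0321]
ee_rot: [0.464, 3.105, 0.003]
ft_force: [0.1, -0.4, -0.1]
finger_gap: 0.0314
grasp_force: 30.0
clock: 19.8
tool_pos: [0.5548, 0.3103, 0.0304]
ee_rot: [-0.464, -3.107, 0.0]
ft_force: [-0.5, -1.0, -0.0]
finger_gap: 0.0522
grasp_force: 0.0
clock: 20.6
tool_pos: [0.5536, 0.3098, 0.1781]
ee_rot: [-0.463, -3.104, 0.004]
ft_force: [0.5, -0.4, -0.4]
finger_gap: 0.0526
grasp_force: 0.0
[-0.2343, -1.258, -0.0007, np.float64(-0.1055)]
```

```bash
python3 -m crank '[[[-0.18,-0.98,0],-0.105],[[-0.18,-0.98,0],-0.105],[[-0.18,-0.98,0],-0.105],[[-0.18,-0.98,0],-0.105],[[-0.18,-0.98,0],-0.105],[[-0.18,-0.98,0],-0.105],[[-0.18,-0.98,0],-0.105],[[-0.18,-0.98,0],-0.105]]'
python3 - <<'E'
from h import *
print(to(.482,-.326,.18,np.radians(111)))
E
```

```text
clock: 21.4
tool_pos: [0.5077, -0.0874, 0.179]
ee_rot: [0.567, -3.088, -0.001]
ft_force: [1.5, 0.2, 0.0]
finger_gap: 0.0521
grasp_force: 0.0
[0.2177, -0.4279, -0.002, np.float64(-0.0005)]
```

```bash
python3 -m crank '[[[0.218,-0.428,0],0],[[0.218,-0.428,0],0],[[0.218,-0.428,0],0],[[0.218,-0.428,0],0],[[0.218,-0.428,0],0],[[0.218,-0.428,0],0],[[0.218,-0.428,0],0],[[0.218,-0.428,0],0]]'
python3 - <<'E'
from h import *
w=env.snapshot("wrist");cv2.imwrite("pics/w5.png",cv2.resize(w["pixels"][70:240,220:420,::-1],None,fx=3,fy=3,interpolation=2))
t,r=tool();print(t)
for z in(.01,.03): print("tcp px crop",(proj(w,[t[0],t[1],z])-[220,70])*3)
p=env.snapshot("top");cv2.imwrite("pics/t3.png",cv2.resize(p["pixels"][120:270,110:290,::-1],None,fx=3,fy=3,interpolation=2))
E
```

```text
clock: 22.2
tool_pos: [0.4834, -0.3225, 0.1792]
ee_rot: [0.57, -3.088, -0.003]
ft_force: [0.1, 0.7, 0.1]
finger_gap: 0.0523
grasp_force: 0.0
[ 0.48375614 -0.32225476  0.17947369]
tcp px crop [[290.0940278  361.34423979]]
tcp px crop [[290.07076406 375.25505628]]
```

View pics/w5.png

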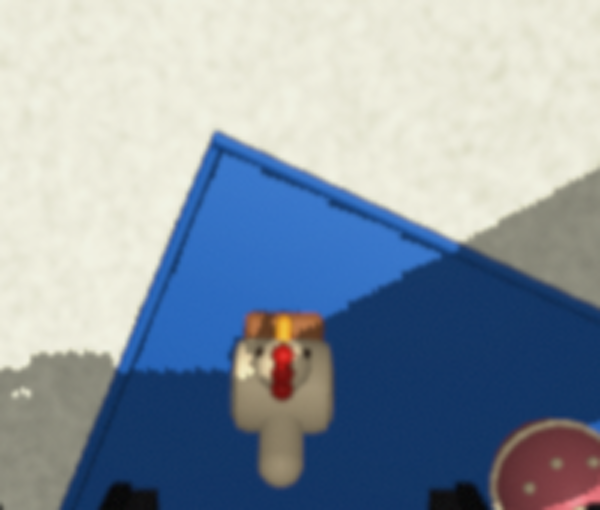

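```bash
python3 -m crank '[[[-0.008,-0.005,0.08],0],[[-0.008,-0.005,0.17],0],[[-0.008,-0.005,0.25],0],[[-0.008,-0.005,0.29],0],[[-0.008,-0.005,0.299],0],[[-0.008,-0.005,0.299],0],[[-0.008,-0.005,0.299],0],[[-0.008,-0.005,0.299],0]]'
python3 -m crank '[[[0,0,0],0],[[0,0,0],0],[[0,0,0],0],[[0,0,0],0],[[0,0,0],0],[[0,0,0],0],[[0,0,0],0],[[0,0,0],0]]' -1
python3 -m crank '[[[0,0,-0.04],0],[[0,0,-0.12],0],[[0,0,-0.2],0],[[0,0,-0.28],0],[[0,0,-0.3],0],[[0,0,-0.3],0],[[0,0,-0.3],0],[[0,0,-0.3],0]]' 
python3 - <<'E'
from h import *
print(to(.5093,.1609,.18,np.radians(73)))
E
```

```text
clock: 23.1
tool_pos: [0.4893, -0.3257, 0.0327]
ee_rot: [-0.568, 3.087, -0.003]
ft_force: [0.4, -0.1, 0.1]
finger_gap: 0.0521
grasp_force: 0.0
clock: 23.9
tool_pos: [0.488, -0.3252, 0.0311]
ee_rot: [-0.568, 3.09, 0.0]
ft_force: [-0.7, 1.0, 3.2]
finger_gap: 0.0317
grasp_force: 30.0
clock: 24.7
tool_pos: [0.4869, -0.3245, 0.1786]
ee_rot: [0.567, -3.087, -0.003]
ft_force: [-0.0, 0.9, -0.4]
finger_gap: 0.0317
grasp_force: 30.0
[-0.3869, 0.8914, -0.0014, np.float64(0.1051)]
```

View pics/t3.png

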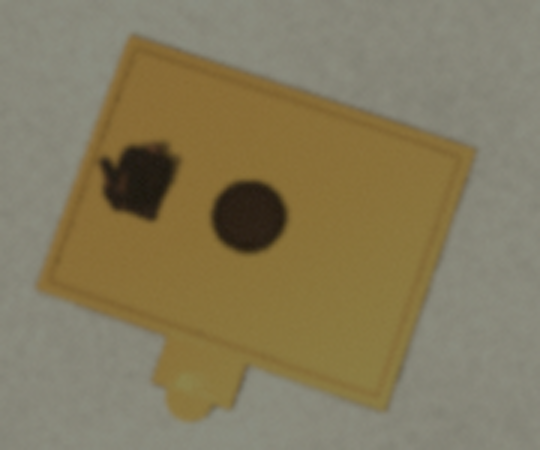

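```bash
python3 -m crank '[[[-0.387,0.891,0],0.105],[[-0.387,0.891,0],0.105],[[-0.387,0.891,0],0.105],[[-0.387,0.891,0],0.105],[[-0.387,0.891,0],0.105],[[-0.387,0.891,0],0.105],[[-0.387,0.891,0],0.105],[[-0.387,0.891,0],0.105]]'
python3 - <<'E'
from h import *
print(to(.5093,.1609,.18,np.radians(73)))
E
```

```text
clock: 25.5
tool_pos: [0.5043, 0.0412, 0.1794]
ee_rot: [-0.464, -3.105, 0.001]
ft_force: [0.4, -0.4, -0.5]
finger_gap: 0.032
grasp_force: 30.0
[0.0604, 0.2319, -0.0012, np.float64(0.0)]
```

```bash
python3 -m crank '[[[0.06,0.232,0],0],[[0.06,0.232,0],0],[[0.06,0.232,0],0],[[0.06,0.232,0],0],[[0.06,0.232,0],0],[[0.06,0.232,0],0],[[0.06,0.232,0],0],[[0.06,0.232,0],0]]'
python3 - <<'E'
from h import *
print(to(.5093,.1609,.0315,np.radians(73)))
E
```

```text
clock: 26.3
tool_pos: [0.5108, 0.1578, 0.181]
ee_rot: [0.467, 3.107, 0.0]
ft_force: [0.4, 0.2, -1.5]
finger_gap: 0.0315
grasp_force: 30.0
[0.0047, 0.0051, 0.2989, np.float64(-0.0003)]
```

```bash
python3 -m crank '[[[0.004,0.005,0.09],0],[[0.004,0.005,0.18],0],[[0.004,0.005,0.25],0],[[0.004,0.005,0.28],0],[[0.004,0.005,0.29],0],[[0.004,0.005,0.295],0],[[0.004,0.005,0.298],0],[[0.004,0.005,0.298],0]]'
python3 -m crank '[[[0,0,0],0],[[0,0,0],0],[[0,0,0],0],[[0,0,0],0],[[0,0,0],0],[[0,0,0],0],[[0,0,0],0],[[0,0,0],0]]' 0.2
python3 -m crank '[[[0,0,-0.04],0],[[0,0,-0.12],0],[[0,0,-0.2],0],[[0,0,-0.28],0],[[0,0,-0.3],0],[[0,0,-0.3],0],[[0,0,-0.3],0],[[0,0,-0.3],0]]' 
python3 - <<'E'
from h import *
print(to(.569,-.331,.18,np.radians(-2.7)))
E
```

```text
clock: 27.1
tool_pos: [0.5103, 0.1623, 0.0331]
ee_rot: [0.464, 3.105, 0.002]
ft_force: [-0.4, 0.1, -0.9]
finger_gap: 0.0315
grasp_force: 30.0
clock: 27.9
tool_pos: [0.5094, 0.162, 0.0319]
ee_rot: [0.464, 3.107, 0.0]
ft_force: [-1.0, -0.1, -1.2]
finger_gap: 0.0518
grasp_force: 0.0
clock: 28.7
tool_pos: [0.5082, 0.1616, 0.1799]
ee_rot: [-0.463, -3.104, 0.003]
ft_force: [0.3, -0.0, 1.7]
finger_gap: 0.0521
grasp_force: 0.0
[-0.4041, -0.9068, 0.0007, np.float64(0.2103)]
```

```bash
python3 -m crank '[[[-0.404,-0.907,0],0.206],[[-0.404,-0.907,0],0.206],[[-0.404,-0.907,0],0.206],[[-0.404,-0.907,0],0.206],[[-0.404,-0.907,0],0.206],[[-0.404,-0.907,0],0.206],[[-0.404,-0.907,0],0.206],[[-0.404,-0.907,0],0.206]]' 0
python3 - <<'E'
from h import *
print(to(.569,-.331,.18,np.radians(-1)),env.state()["q"])
E
```

```text
clock: 29.5
tool_pos: [0.5575, -0.2365, 0.1803]
ee_rot: [-2.143, -2.295, 0.002]
ft_force: [1.4, 0.4, 1.2]
finger_gap: 0.0433
grasp_force: 0.0
[-0.1901, 0.0099, 0.0004, np.float64(0.0137)] [-0.15367088  0.29991107  0.6155941   1.66906113 -0.18128327  1.23280717
  0.57014491]
```

```bash
python3 -m crank '[[[-0.19,0.01,0],0.0137],[[-0.19,0.01,0],0.0137],[[-0.19,0.01,0],0.0137],[[-0.19,0.01,0],0.0137],[[-0.19,0.01,0],0.0137],[[-0.19,0.01,0],0.0137],[[-0.19,0.01,0],0.0137],[[-0.19,0.01,0],0.0137]]' 0
python3 - <<'E'
from h import *
w=env.snapshot("wrist");cv2.imwrite("pics/w6.png",cv2.resize(w["pixels"][70:240,220:420,::-1],None,fx=3,fy=3,interpolation=2))
t,r=tool();print(t,r.apply([0,1,0]))
for z in(.005,.013,.059): print("tcp px crop",(proj(w,[t[0],t[1],z])-[220,70])*3)
E
```

```text
clock: 30.3
tool_pos: [0.5708, -0.3282, 0.1822]
ee_rot: [2.233, 2.21, 0.001]
ft_force: [-0.2, 0.2, 0.4]
finger_gap: 0.0433
grasp_force: 0.0
[ 0.57069243 -0.32851668  0.18221393] [ 9.99944245e-01 -1.05403273e-02  6.38753061e-04]
tcp px crop [[291.72816004 357.15502814]]
tcp px crop [[291.73349826 362.30990205]]
tcp px crop [[291.77003547 397.58288223]]
```

View pics/w6.png

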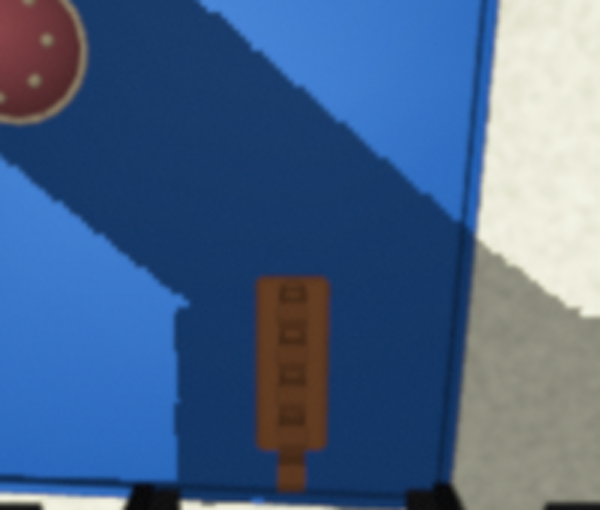

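```bash
python3 -m crank '[[[0,0,0.08],0],[[0,0,0.16],0],[[0,0,0.24],0],[[0,0,0.284],0],[[0,0,0.284],0],[[0,0,0.284],0],[[0,0,0.284],0],[[0,0,0.284],0]]'
python3 -m crank '[[[0,0,0],0],[[0,0,0],0],[[0,0,0],0],[[0,0,0],0],[[0,0,0],0],[[0,0,0],0],[[0,0,0],0],[[0,0,0],0]]' -1
python3 -m crank '[[[0,0,-0.04],0],[[0,0,-0.12],0],[[0,0,-0.2],0],[[0,0,-0.28],0],[[0,0,-0.28],0],[[0,0,-0.28],0],[[0,0,-0.28],0],[[0,0,-0.28],0]]' 
python3 - <<'E'
from h import *
print(to(.5894,.2175,.18,np.radians(-17)))
E
```

```text
clock: 31.15
tool_pos: [0.5716, -0.3301, 0.0421]
ee_rot: [2.232, 2.206, 0.002]
ft_force: [0.4, 0.6, 0.1]
finger_gap: 0.0434
grasp_force: 0.0
clock: 31.95
tool_pos: [0.5704, -0.3293, 0.0399]
ee_rot: [-2.234, -2.208, -0.0]
ft_force: [-0.6, 0.3, -0.3]
finger_gap: 0.0087
grasp_force: 30.0
clock: 32.75
tool_pos: [0.5696, -0.3287, 0.178]
ee_rot: [-2.232, -2.206, 0.002]
ft_force: [0.4, -0.4, -0.3]
finger_gap: 0.0086
grasp_force: 30.0
[1.0927, 0.0269, -0.0026, np.float64(0.0454)]
```

```bash
python3 -m crank '[[[0.99,0.025,0],0.045],[[0.99,0.025,0],0.045],[[0.99,0.025,0],0.045],[[0.99,0.025,0],0.045],[[0.99,0.025,0],0.045],[[0.99,0.025,0],0.045],[[0.99,0.025,0],0.045],[[0.99,0.025,0],0.045]]'
python3 - <<'E'
from h import *
print(to(.5894,.2175,.18,np.radians(-17)))
E
```

```text
clock: 33.55
tool_pos: [0.5842, 0.0702, 0.1789]
ee_rot: [-2.523, -1.871, 0.002]
ft_force: [0.4, -0.1, -1.3]
finger_gap: 0.0087
grasp_force: 30.0
[0.285, -0.0756, -0.0023, np.float64(0.0004)]
```

```bash
python3 -m crank '[[[0.285,-0.076,0],0],[[0.285,-0.076,0],0],[[0.285,-0.076,0],0],[[0.285,-0.076,0],0],[[0.285,-0.076,0],0],[[0.285,-0.076,0],0],[[0.285,-0.076,0],0],[[0.285,-0.076,0],0]]'
python3 - <<'E'
from h import *
print(to(.5894,.2175,.0405,np.radians(-17)))
E
```

```text
clock: 34.35
tool_pos: [0.5904, 0.2138, 0.18]
ee_rot: [2.526, 1.868, -0.0]
ft_force: [0.3, 0.1, -0.0]
finger_gap: 0.0088
grasp_force: 30.0
[0.0066, -0.0041, 0.279, np.float64(-0.0001)]
```

```bash
python3 -m crank '[[[0.005,-0.003,0.09],0],[[0.005,-0.003,0.18],0],[[0.005,-0.003,0.24],0],[[0.005,-0.003,0.265],0],[[0.005,-0.003,0.274],0],[[0.005,-0.003,0.278],0],[[0.005,-0.003,0.279],0],[[0.005,-0.003,0.279],0]]'
python3 -m crank '[[[0,0,0],0],[[0,0,0],0],[[0,0,0],0],[[0,0,0],0],[[0,0,0],0],[[0,0,0],0],[[0,0,0],0],[[0,0,0],0]]' -0.35
python3 -m crank '[[[0,0,-0.04],0],[[0,0,-0.12],0],[[0,0,-0.2],0],[[0,0,-0.28],0],[[0,0,-0.28],0],[[0,0,-0.28],0],[[0,0,-0.28],0],[[0,0,-0.28],0]]' 
python3 - <<'E'
from h import *
print(to(.4846,-.2245,.18,np.radians(85)))
E
```

```text
clock: 35.15
tool_pos: [0.5905, 0.2188, 0.0422]
ee_rot: [2.523, 1.871, 0.005]
ft_force: [-0.2, 0.0, -0.4]
finger_gap: 0.0084
grasp_force: 30.0
clock: 35.95
tool_pos: [0.5894, 0.2184, 0.0404]
ee_rot: [2.523, 1.872, -0.0]
ft_force: [0.0, -0.4, -0.1]
finger_gap: 0.0284
grasp_force: 0.0
clock: 36.75
tool_pos: [0.5884, 0.2181, 0.1786]
ee_rot: [-2.523, -1.871, 0.005]
ft_force: [-0.0, -0.1, -0.5]
finger_gap: 0.0286
grasp_force: 0.0
[-0.9074, 0.0583, -0.001, np.float64(0.217)]
```

```bash
python3 -m crank '[[[-0.905,0.058,0],-0.036],[[-0.905,0.058,0],-0.036],[[-0.905,0.058,0],-0.036],[[-0.905,0.058,0],-0.036],[[-0.905,0.058,0],-0.036],[[-0.905,0.058,0],-0.036],[[-0.905,0.058,0],-0.036],[[-0.905,0.058,0],-0.036]]' 0.5
python3 - <<'E'
from h import *
print(to(.486,-.2245,.18,np.radians(-4)))
p=env.snapshot("top");cv2.imwrite("pics/t4.png",cv2.resize(p["pixels"][120:270,110:290,::-1],None,fx=3,fy=3,interpolation=2))
E
```

```text
clock: 37.55
tool_pos: [0.4966, -0.1726, 0.1796]
ee_rot: [-2.295, -2.144, 0.001]
ft_force: [1.0, 0.1, 0.0]
finger_gap: 0.0652
grasp_force: 0.0
[-0.105, -0.0142, -0.0009, np.float64(0.0003)]
```

View pics/t4.png

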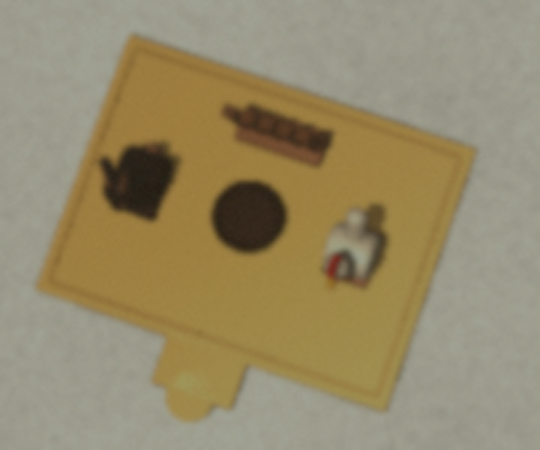

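```bash
python3 -m crank '[[[-0.105,-0.014,0],0],[[-0.105,-0.014,0],0],[[-0.105,-0.014,0],0],[[-0.105,-0.014,0],0],[[-0.105,-0.014,0],0],[[-0.105,-0.014,0],0],[[-0.105,-0.014,0],0],[[-0.105,-0.014,0],0]]'
python3 - <<'E'
from h import *
w=env.snapshot("wrist");t,r=tool()
for d in env.trace(w,"egg")[:2]:
    m=d["pixels"].astype(np.uint8);con=max(cv2.findContours(m,0,1)[0],key=len)
    c,rad=cv2.minEnclosingCircle(con);print(d["confidence"],c,rad,d["extent"])
    for z in(.03,.035): X=world(w,c,z)[0];print(X,(r.inv().apply(X-t)/.5).round(4))
print(t,proj(w,[t[0],t[1],.03]))
E
```

```text
clock: 38.4
tool_pos: [0.4876, -0.2224, 0.1805]
ee_rot: [-2.295, -2.145, -0.0]
ft_force: [0.1, -0.2, -0.2]
finger_gap: 0.0652
grasp_force: 0.0
0.84 (316.2839050292969, 196.1271209716797) 21.9401912689209 [295.8, 172.2, 338.4, 220.8]
[ 0.48641429 -0.22371235  0.03      ] [-0.0025 -0.0022  0.301 ]
[ 0.48651944 -0.22241773  0.035     ] [ 1.00e-04 -2.20e-03  2.91e-01]
[ 0.48757406 -0.22255052  0.18048956] [[317.35852652 194.93246333]]
```

```bash
python3 -m crank '[[[-0.001,-0.002,0.08],0],[[-0.001,-0.002,0.16],0],[[-0.001,-0.002,0.24],0],[[-0.001,-0.002,0.294],0],[[-0.001,-0.002,0.294],0],[[-0.001,-0.002,0.294],0],[[-0.001,-0.002,0.294],0],[[-0.001,-0.002,0.294],0]]'
python3 -m crank '[[[0,0,0],0],[[0,0,0],0],[[0,0,0],0],[[0,0,0],0],[[0,0,0],0],[[0,0,0],0],[[0,0,0],0],[[0,0,0],0]]' -1
python3 -m crank '[[[0,0,-0.04],0],[[0,0,-0.12],0],[[0,0,-0.2],0],[[0,0,-0.28],0],[[0,0,-0.3],0],[[0,0,-0.3],0],[[0,0,-0.3],0],[[0,0,-0.3],0]]' 
python3 - <<'E'
from h import *
print(to(.5315,.2362,.18,np.radians(73)))
E
```

```text
clock: 39.3
tool_pos: [0.4876, -0.2236, 0.0351]
ee_rot: [2.294, 2.143, 0.003]
ft_force: [0.3, 0.5, 0.9]
finger_gap: 0.0651
grasp_force: 0.0
clock: 40.1
tool_pos: [0.4865, -0.2233, 0.0336]
ee_rot: [-2.296, -2.144, -0.0]
ft_force: [-0.9, 1.1, 2.7]
finger_gap: 0.0397
grasp_force: 30.0
clock: 40.9
tool_pos: [0.4852, -0.2228, 0.1814]
ee_rot: [-2.294, -2.142, 0.003]
ft_force: [-0.9, -0.1, -0.5]
finger_gap: 0.04
grasp_force: 30.0
[0.9222, 0.0297, 0.0032, np.float64(-0.2136)]
```

```bash
python3 -m crank '[[[0.92,0.03,0],-0.2136],[[0.92,0.03,0],-0.2136],[[0.92,0.03,0],-0.2136],[[0.92,0.03,0],-0.2136],[[0.92,0.03,0],-0.2136],[[0.92,0.03,0],-0.2136],[[0.92,0.03,0],-0.2136],[[0.92,0.03,0],-0.2136]]'
python3 - <<'E'
from h import *
print(to(.5315,.2362,.18,np.radians(73)))
E
```

```text
clock: 41.7
tool_pos: [0.5257, 0.1763, 0.1816]
ee_rot: [-0.674, -3.066, 0.003]
ft_force: [1.3, -0.1, 1.0]
finger_gap: 0.0398
grasp_force: 30.0
[0.0397, 0.1136, 0.003, np.float64(-0.0217)]
```

```bash
python3 -m crank '[[[0.04,0.113,0],-0.0217],[[0.04,0.113,0],-0.0217],[[0.04,0.113,0],-0.0217],[[0.04,0.113,0],-0.0217],[[0.04,0.113,0],-0.0217],[[0.04,0.113,0],-0.0217],[[0.04,0.113,0],-0.0217],[[0.04,0.113,0],-0.0217]]'
python3 - <<'E'
from h import *
p=env.snapshot("wrist");print(tool()[0],to(.5315,.2362,.0425,np.radians(73)))
cv2.imwrite("pics/w7.png",cv2.resize(p["pixels"][70:240,200:440,::-1],None,fx=3,fy=3,interpolation=2))
E
```

```text
clock: 42.5
tool_pos: [0.5328, 0.2336, 0.1837]
ee_rot: [0.475, 3.105, 0.001]
ft_force: [0.5, -1.4, -1.3]
finger_gap: 0.0396
grasp_force: 30.0
[0.53268658 0.23384937 0.18367208] [0.0037, 0.0037, 0.2823, np.float64(-0.0011)]
```

View pics/w7.png

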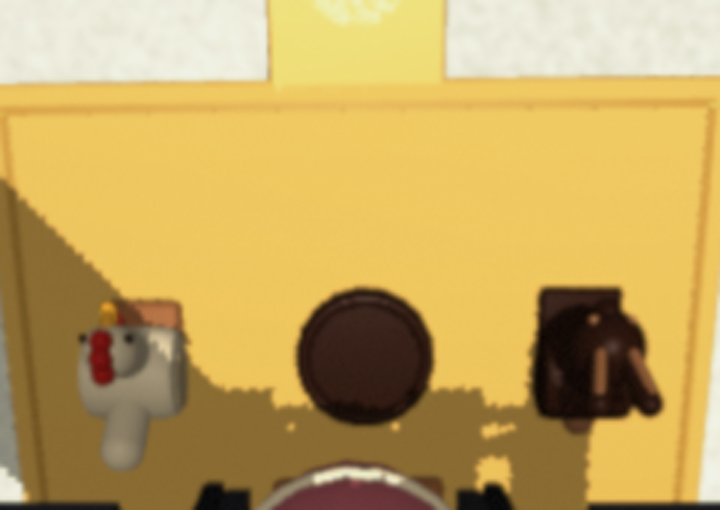

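```bash
python3 -m crank '[[[0.003,0.004,0.09],0],[[0.003,0.004,0.18],0],[[0.003,0.004,0.24],0],[[0.003,0.004,0.265],0],[[0.003,0.004,0.275],0],[[0.003,0.004,0.28],0],[[0.003,0.004,0.282],0],[[0.003,0.004,0.282],0]]'
python3 -m crank '[[[0,0,0],0],[[0,0,0],0],[[0,0,0.001],0],[[0,0,0.001],0],[[0,0,0.001],0],[[0,0,0.001],0],[[0,0,0.001],0],[[0,0,0.001],0]]'
python3 -c "
from h import *
print(tool()[0])
p=env.snapshot('wrist');cv2.imwrite('pics/w8.png',cv2.resize(p['pixels'][70:240,200:440,::-1],None,fx=3,fy=3,interpolation=2))"
```

```text
clock: 43.35
tool_pos: [0.5328, 0.2371, 0.0439]
ee_rot: [0.473, 3.104, 0.003]
ft_force: [0.3, 0.6, -0.3]
finger_gap: 0.0395
grasp_force: 30.0
clock: 44.15
tool_pos: [0.5318, 0.2366, 0.042]
ee_rot: [0.474, 3.106, 0.0]
ft_force: [0.6, 0.4, -0.6]
finger_gap: 0.0398
grasp_force: 30.0
[0.53177822 0.23660838 0.04196224]
```

View pics/w8.png

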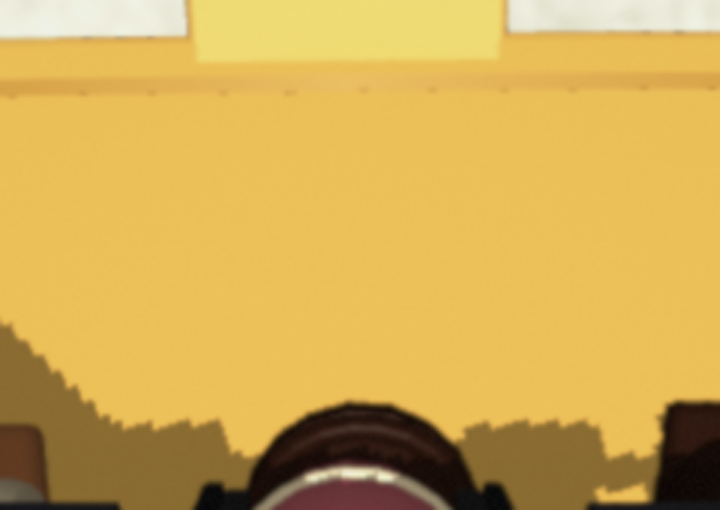

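Egg is centred over the stand. Release gently and rise.

```bash
python3 -m crank '[[[0,0,0],0],[[0,0,0],0],[[0,0,0],0],[[0,0,0],0],[[0,0,0],0],[[0,0,0],0],[[0,0,0],0],[[0,0,0],0]]' 0.35
python3 -m crank '[[[0,0,-0.04],0],[[0,0,-0.12],0],[[0,0,-0.2],0],[[0,0,-0.28],0],[[0,0,-0.36],0],[[0,0,-0.4],0],[[0,0,-0.4],0],[[0,0,-0.4],0]]' 
python3 -m crank '[[[-0.3,-0.3,0],0],[[-0.3,-0.3,0],0],[[-0.3,-0.3,0],0],[[-0.3,-0.3,0],0],[[-0.3,-0.3,0],0],[[-0.3,-0.3,0],0],[[-0.3,-0.3,0],0],[[-0.3,-0.3,0],0]]' 
python3 -c "
from h import *
p=env.snapshot('top');s=env.snapshot('scene')
f=lambda a:cv2.resize(a[:,:,::-1],(400,330),interpolation=2)
cv2.imwrite('pics/end.png',np.hstack([f(p['pixels'][125:265,115:285]),f(s['pixels'][185:300,350:490])]))"
```

```text
clock: 45.0
tool_pos: [0.5318, 0.2366, 0.042]
ee_rot: [0.474, 3.106, 0.0]
ft_force: [-0.4, 0.7, 0.6]
finger_gap: 0.0585
grasp_force: 0.0
clock: 45.8
tool_pos: [0.5316, 0.2366, 0.2417]
ee_rot: [0.474, 3.106, 0.0]
ft_force: [0.3, -0.1, -0.0]
finger_gap: 0.0591
grasp_force: 0.0
clock: 46.6
tool_pos: [0.6293, 0.0518, 0.2411]
ee_rot: [-0.467, -3.105, -0.002]
ft_force: [-0.4, 0.0, -0.2]
finger_gap: 0.0587
grasp_force: 0.0
```

View pics/end.png

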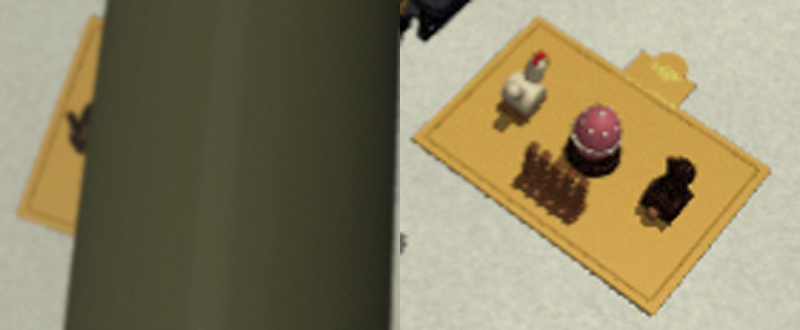

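The scene picture shows the egg upright on the stand (about 597,135), the hen on the right (525,85), the bunny on the left (668,190) and the fence behind (550,185). All are upright and facing the tab. In the top picture the arm hides most of the board.

```bash
python3 -c "
from station import env
print(env.close_job())"
```

```text
the job is handed in; nothing more can be done
None
```

The centrepiece is set out on the gold board as asked and the job is handed in at about 47 s of the 134 s. The final scene picture shows every piece upright and in place; no verdict was returned, and I didn't re-photograph the milk-chocolate bunny at the end.

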